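# Clear, unlatch and hold the test rig's guard gate

## Task

Drop the wood offcut that lies in front of the rig's shut gate into the blue bin. Then squeeze the two tabs of the catch marked by the green tag fully together, and after it those of the catch marked orange; they stay in. Swing the gate by its black post past its detent until it stands wide open, about square to where it was, and finish with the gripper still holding it there (do not let go, it would spring back); leave the mouse, multimeter and screwdriver alone.

Things in the scene. Friction and masses are not known exactly. Their poses are not given: they have to be found in the camera images.
- cell: Guarded test rig, fixed: slotted aluminium plate, top 20 mm above the desk, spanning x -200..140, y -240..200 mm. Origin at desk level in the plane of the shut gate; x points away from the robot through the gate, y left along the shut gate; yaw within 0.2. Behind the gate: low clear guards and an air cylinder, and a block left of the hinge, none above 120 mm.
- gate_angle (a joint): Angle of the yellow-framed clear gate about its upright hinge: 0 = shut, grows as the free end swings towards the robot, then left (clockwise from above: from the cell's -y to its -x), stop 1.65. A closer spring always pulls it shut (5 to 6 N at the handle when wide); a detent from about 0.5 to 0.8 needs 7 N or so at the handle. The catches' brass bolts block it until both are in.
- gate_hinge (a point): Point on the gate's upright hinge axis at the plate's top; cell frame (0, 125, 20) mm.
- gate: The gate: yellow frame with clear panel, 200 mm from hinge to free edge, 12 mm thick, lower edge 30 and top 95 mm above the desk; a small disc on its hinge reaches 106 mm. Origin on the hinge axis at the plate's top (20 mm above the desk); its y runs along the gate from the free edge to the hinge, x square to it.
- handle_grip (a point): On the axis of the gate's handle, a black upright round post, 16 mm diameter, on the gate's top edge 150 mm from the hinge axis. The post rises from 95 to 151 mm above the desk (lowest 5 mm: a collar of 24 mm diameter); this point is at 131 mm, good to grip from above. Moves with the gate.
- inner_catch (a point): Squeeze catch nearer the gate: centre on the latch box's top, 100 mm above the desk; cell frame (-32, -115) mm. Two black tabs, on its +y (gate) and -y side (cell axes), each 26 mm wide in x, 10 thick in y, top 41 mm above the box. Outer faces 64 mm apart when out, 32 when fully squeezed along the cell's y. A tab drags with about 5 N and stays where left.
- outer_catch (a point): The same kind of catch, nearer the robot; cell frame (-97, -115) mm. Both stand on the grey latch box right of the gate: x -118..-10, y -152..-78 mm (cell frame), top 100 mm; a white ledge on its -y side (to y -235, top 90 mm) bears the colour tags.
- inner_gate_tab (a joint): Slide of that black tab of the inner catch towards its partner: 0 = out, 0.016 = fully in. Tab on the gate's side, moves to the cell's -y.
- inner_end_tab (a joint): Slide of that black tab of the inner catch towards its partner: 0 = out, 0.016 = fully in. Tab on the side away from the gate, moves to the cell's +y.
- outer_gate_tab (a joint): Slide of that black tab of the outer catch towards its partner: 0 = out, 0.016 = fully in. Tab on the gate's side, moves to the cell's -y.
- outer_end_tab (a joint): Slide of that black tab of the outer catch towards its partner: 0 = out, 0.016 = fully in. Tab on the side away from the gate, moves to the cell's +y.
- green_tag: Flat green plate 45 x 50 x 6 mm on the white ledge, 85 mm to the -y side of the catch that it marks (either one): that catch comes first. Origin under its centre.
- orange_tag: Flat orange plate, same size, 85 mm to the -y side of the catch that comes second.
- offcut: Loose pale wood offcut, 56 (x) x 34 (y) x 36 (z) mm, about 40 g, lying on the plate in front of the gate. Origin at the centre of its underside.
- bin: Blue open scrap bin to the left, fixed, 170 (x) x 150 (y) x 70 mm tall, walls 4 mm. Origin under its centre.
- mouse: Black computer mouse, 100 x 58 x 34 mm, loose bystander. Origin under its centre.
- multimeter: Yellow multimeter, 150 x 78 x 38 mm, loose bystander. Origin under its centre.
- screwdriver: Screwdriver with red handle, about 200 mm long, lying on the desk right of the rig, loose bystander.
Not all that is in view belongs to the job. Several things have the shape of the bin; the one meant has the colours described above. There is more than one size of the offcut; the job needs the smaller.

How it is judged:
On the way, in this order (a step that is already met when the one before it is completed fails the run):
1. the offcut lies in the bin, let go, both catches still out and the gate shut (x of offcut in the frame of bin between -0.08 and 0.08 m and y of offcut in the frame of bin between -0.07 and 0.07 m and z of offcut in the frame of bin below 0.055 m and contact force between the fingers and offcut below 0.2 N and value of joint gate_angle below 0.12 rad and value of joint each of inner_gate_tab, inner_end_tab, outer_gate_tab, outer_end_tab below 0.005 m), for 0.2 s.
2. both tabs of the green-marked catch squeezed in at least 8 mm while the orange-marked one is still out (value of joint gate_angle below 0.12 rad and ((x of green_tag in the frame of cell above -0.065 m and (value of joint each of inner_gate_tab, inner_end_tab above 0.008 m and value of joint each of outer_gate_tab, outer_end_tab below 0.005 m)) or (x of green_tag in the frame of cell below -0.065 m and (value of joint each of outer_gate_tab, outer_end_tab above 0.008 m and value of joint each of inner_gate_tab, inner_end_tab below 0.005 m)))), for 0.2 s.
3. both catches squeezed in at least 8 mm, gate still shut (value of joint gate_angle below 0.12 rad and value of joint each of inner_gate_tab, inner_end_tab, outer_gate_tab, outer_end_tab above 0.008 m), for 0.2 s.
4. the gate is past its detent (value of joint gate_angle above 1 rad), for 0.1 s.
At the end, for the whole second after the job is handed in: The fingers still bear on the gate (more than 2 N) and hold it open at more than 1.25 rad (72 degrees); all four tabs are in by at least 8 mm of their 16; the offcut lies in the bin (its underside centre below 55 mm, within the walls) (x of offcut in the frame of bin between -0.08 and 0.08 m and y of offcut in the frame of bin between -0.07 and 0.07 m and z of offcut in the frame of bin below 0.055 m and value of joint each of inner_gate_tab, inner_end_tab, outer_gate_tab, outer_end_tab above 0.008 m and value of joint gate_angle above 1.25 rad and contact force between the fingers and gate above 2 N); the arm keeps its last pose, push and grip.
It fails at once if the mouse is disturbed (moved more than 30 mm) (distance of mouse from where it was at the start of the episode above 0.03 m).
It fails at once if the multimeter is disturbed (moved more than 30 mm) (distance of multimeter from where it was at the start of the episode above 0.03 m).
It fails at once if the screwdriver is disturbed (moved more than 30 mm) (distance of screwdriver from where it was at the start of the episode above 0.03 m).
It also fails if it takes over 61 s, if anything falls off the work surface, if the arm or the gripper's body presses on something with over 40 N, if the wrist force passes 120 N, or if a joint passes its speed limit or range.

## Robot

A 6-joint arm with a two-finger parallel gripper is mounted at the origin on the work surface. World frame = base frame: x ahead of the robot, y to its left, z up, the work surface at z = 0. Lengths are in m, angles in rad, forces in N, time in s.
With the tool pointing down it reaches from about 0.275 to 0.75 m from the base axis. Payload 10.2 kg.
Tool frame: the origin (TCP) lies midway between the tips of the shut fingers; the grasp point (between the pads) lies 19 mm behind it; z points along the fingers, y is the line along which they close (so a half turn about z gives the same grasp; the last joint's range is limited). The gripper opens to 85 mm and grips with 20 to 120 N. Pads are 22 mm wide; open, the fingers measure 114 mm over their backs; the gripper's body (76 mm by 85 mm) begins 54 mm behind the grasp point. The pads swing forward as they close: fully open they stand 13 mm farther back than shut.
Start: joints at [-1.442, 0.313, 1.498, -0, 1.331, -0.223], TCP at [0.181, -0.493, 0.202] pointing down, gripper open.
Joint ranges: [-2.94, 2.94], [-0.97, 2.17], [0.19, 2.56], [-1.23, 4.37], [0.02, 3.11], [-2.88, 2.88]. Speed limits (rad/s): [2.39, 2.39, 3.01, 3.14, 3.14, 3.14].

## Interface

Orientations are given as a unit quaternion [w, x, y, z].
In Python, from bench import bot, vision gives the robot as it stands.
- The arm moves only by the shell command python3 -m handwheel 'ROWS' [FORCE]. ROWS is a JSON object of lists of equal length, an entry for each row: "offset": the shift along the tool's x, y, z in mm, a list of three; "rot": the turn, a rotation vector about the tool's x, y, z in rad, a list of three; "claw": the opening, from 0 (shut) to 1 (fully open). A call has 1 to 20 rows; each row shifts and turns the commanded pose from where the row before left it, along the tool's axes as they then stand; what a row does not reach is not made up. A row lasts 1/10 s, in which the tool goes at most 50 mm and 8.59 degrees, less where a joint would pass 70% of its speed; a pose out of reach is approached as far as the arm can. A call with a gripper value outside its range is refused whole. The fingers move at their own pace and stop on an object; FORCE is the grip in N (left out, the last holds). Time passes only in rows, so rows that do not move let the fingers close. It gives the time, the measured TCP pose, the force, the opening and the grip force at its end, in the units of the state.
- bot.get_state(): the state, without advancing time (a new reading comes with each control period).
- vision.camera(name): name is "side" or "top"; returns (picture, depth): 420x560x3 uint8, blue, green, red; 420x560 float32, m along the optical axis (not along the pixel's ray), 0 where there is no reading.
- vision.get_calibration(name): a dict with "fovy" (degrees; the focal length in pixels is half the picture's height over the tangent of half this angle, whatever the lens; pixels are square), "cx", "cy" (the principal point, pixels), "T" (4x4, takes a point from camera to world coordinates). Camera axes: x right, y down, z forward; pixel columns grow to the right and rows downward; lengths in m; the calibration is good to about 2 mm. A picture is of the moment at which its call begins. get_calibration takes no time and is no camera call.
- bot.finish_job(): hands the job in; it is judged then, once.
The state is a dict: "time": time; "joint_pos": joint angles; "dq": joint speeds; "joint_torque": joint torques, N m; "tool_pos": TCP position; "orientation": TCP orientation; "ft_force": force on the tool from outside, world axes, zero at the start; "torque": the same for the moment, N m; "gripper_width": finger opening in m; "grip_force": force on a finger pad.
Only numpy, scipy, OpenCV 4.12 (cv2) and the standard library are available. Lean on these libraries where they do the work, as an engineer would, in place of code of your own. Each camera call takes 0.05 s, during which the arm holds its last target. There are 200 camera calls.

## Working session

There is one attempt and no reset: what is moved stays moved. The work goes in short steps, Python scripts to look and compute and a shell command to move; the robot and the scene stay as the last step left them, time stands still between calls to the robot, and variables do not carry over. Pictures are saved under pics/ and viewed, at most 10 in all, crops included, and the job is handed in when it is done.

```bash
mkdir -p pics; ls; cat > h.py <<'E'
import numpy as np, cv2
from bench import bot, vision
def save(n):
    im,d=vision.camera(n); np.savez(f'pics/{n}.npz',im=im,d=d); cv2.imwrite(f'pics/{n}.png',im); return im,d
def load(n):
    z=np.load(f'pics/{n}.npz'); return z['im'],z['d']
def fxy(n):
    c=vision.get_calibration(n); return c,210/np.tan(np.radians(c['fovy']/2))
def cloud(n,d):
    c,f=fxy(n); v,u=np.mgrid[:420,:560]
    p=np.stack([(u-c['cx'])/f*d,(v-c['cy'])/f*d,d,np.ones_like(d)],-1)
    return (p@np.array(c['T']).T)[...,:3]
def ray(n,u,v,z):
    c,f=fxy(n); T=np.array(c['T']); r=T[:3,:3]@[(u-c['cx'])/f,(v-c['cy'])/f,1]; o=T[:3,3]
    return o+r*(z-o[2])/r[2]
E
python3 - <<'E'
from h import *
print(bot.get_state())
for n in ('top','side'):
    save(n); c=vision.get_calibration(n); print(n,c)
E
```

```text
pics
{'time': 0.0, 'joint_pos': array([-1.44240291e+00,  3.13478746e-01,  1.49843324e+00,  4.34278632e-06,
        1.33105328e+00, -2.23377788e-01]), 'dq': array([ 6.13234401e-04, -9.63754734e-04,  2.28117068e-04,  8.46293136e-05,
        1.27075705e-03,  3.56189408e-04]), 'joint_torque': array([ 6.07139336e-04, -4.12269223e+01, -2.59744924e+01, -1.96520118e-04,
        4.07767584e-03, -3.65466462e-05]), 'tool_pos': array([ 0.18085489, -0.49253811,  0.20102186]), 'orientation': array([-6.85431463e-04,  9.84571821e-01,  1.74979595e-01,  3.46884505e-05]), 'ft_force': array([-0.95278036, -0.4911496 ,  0.92370728]), 'torque': array([0.03130199, 0.04749274, 0.00384949]), 'grip_force': 0.0, 'gripper_width': 0.08534612642421746}
top {'fovy': 48.158262570982025, 'cx': 279.0488494924311, 'cy': 202.20773875239277, 'T': array([[-0.02383903, -0.98113836,  0.19183122,  0.16560645],
       [-0.99966223,  0.02140825, -0.01473441,  0.03326707],
       [ 0.01034973, -0.19211768, -0.98131732,  1.73082496],
       [ 0.        ,  0.        ,  0.        ,  1.        ]])}
side {'fovy': 55.61713904322489, 'cx': 282.1817043975086, 'cy': 208.87097564168465, 'T': array([[ 0.95057767, -0.2209142 ,  0.21817195,  0.2251965 ],
       [-0.30980925, -0.62847071,  0.71347235, -0.92177722],
       [-0.02050149, -0.74580258, -0.66585149,  0.99966573],
       [ 0.        ,  0.        ,  0.        ,  1.        ]])}
```

View pics/top.png

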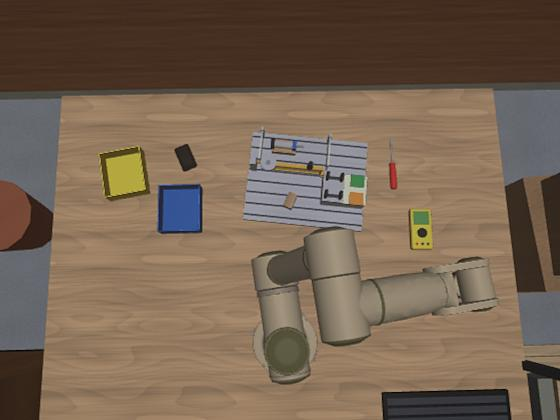

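View pics/side.png

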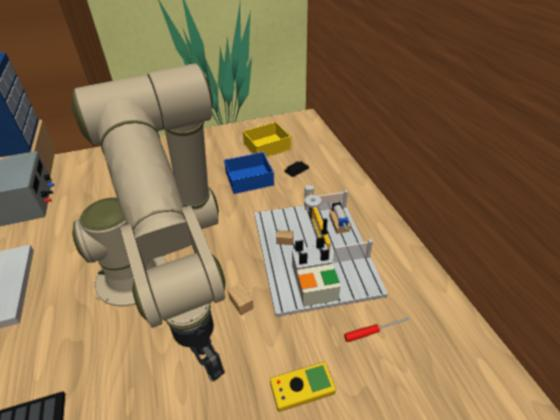

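The top view shows the rig at the centre, with the offcut at (290,200), the blue bin at (180,208), a yellow bin at (125,172), the gate at (290,167), the green tag at (357,182) and the orange tag at (356,198). The side view shows a second, wooden block at (240,300) on the desk, plus the rig's block at (285,237).

Candidates for the offcut:
- Side (285,237), which is top (290,200): it lies on the plate in front of the gate, so I choose this one.
- Side (240,300): it lies on the desk and is the larger decoy.
- Top (285,147): behind the gate, this is the air cylinder.

For the bin, blue at top (180,208) is the one, not yellow at (125,172). Next I'll check a close crop and measure.

```bash
cat > m.py <<'E'
from h import *
im,d=load('top'); P=cloud('top',d); hsv=cv2.cvtColor(im,cv2.COLOR_BGR2HSV)
def blob(mask,name,z=None,show=True):
    n,l,s,c=cv2.connectedComponentsWithStats(mask.astype(np.uint8))
    for i in range(1,n):
        if s[i,4]>=15:
            m=l==i; q=P[m]; v,u=np.nonzero(m)
            pts=q if z is None else np.array([ray('top',a,b,z) for a,b in zip(u,v)])
            r=cv2.minAreaRect((pts[:,:2]*1000).astype(np.float32))
            print(name,s[i,4],c[i].round(1),'med',np.median(q,0).round(4),'mean',pts.mean(0).round(4),'rect',np.round(r[0],1),np.round(r[1],1),round(r[2],1))
H,S,V=[hsv[...,i].astype(int) for i in range(3)]
roi=np.zeros(H.shape,bool); roi[125:235,240:372]=1
blob((abs(H-65)<15)&(S>120)&roi,'green',.096)
blob((abs(H-14)<5)&(S>180)&(V>150)&roi,'orange',.096)
blob((abs(H-113)<12)&(S>120),'blue',.07)
blob(roi&(P[...,2]>.045)&(P[...,2]<.07)&(abs(H-14)<8)&(S>60),'offcut',.056)
pl=roi&(abs(P[...,2]-.02)<.006); m=np.zeros_like(roi); m[pl]=1
blob(cv2.morphologyEx((roi&(P[...,2]>.013)).astype(np.uint8),cv2.MORPH_OPEN,np.ones((3,3))),'plate+')
blob(roi&(P[...,2]>.135),'tall',.141)
E
python3 m.py; python3 - <<'E'
import cv2,numpy as np
a=cv2.imread('pics/top.png')[125:235,240:372]; b=cv2.imread('pics/side.png')[180:320,245:390]
cv2.imwrite('pics/crop.png',np.hstack([cv2.resize(a,(400,333),interpolation=2),cv2.resize(b,(345,333),interpolation=2)]))
E
```

```text
green 63 [356.8 180.3] med [ 0.5586 -0.2719  0.0974] mean [ 0.5589 -0.2719  0.096 ] rect [ 558.5 -272.4] [43.2 40.3] 86.7
blue 25 [294. 144.] med [ 0.705  -0.0516  0.0789] mean [ 0.708  -0.0521  0.07  ] rect [708.  -52.1] [ 7.4 30.9] 88.3
blue 1686 [180. 209.] med [0.4831 0.3754 0.0052] mean [0.4733 0.3638 0.07  ] rect [479.5 369.4] [168.5 147. ] 0.5
blue 42 [201.  208.5] med [0.4769 0.2938 0.0371] mean [0.4736 0.2887 0.07  ] rect [474.  288.7] [149.5   0. ] 0.5
offcut 91 [282.6 150.4] med [ 0.6905 -0.011   0.0507] mean [ 0.6888 -0.0098  0.056 ] rect [688.2 -11.2] [89.1 19.3] 88.8
offcut 60 [291.8 169.1] med [ 0.6174 -0.0408  0.0542] mean [ 0.6164 -0.0417  0.056 ] rect [614.5 -40.6] [122.   12.1] 82.9
offcut 24 [317.6 172.4] med [ 0.6051 -0.1396  0.0573] mean [ 0.6016 -0.1365  0.056 ] rect [ 602.  -136.5] [47.7 13.6] 61.3
offcut 132 [289.9 200.1] med [ 0.5003 -0.0315  0.0555] mean [ 0.4999 -0.0314  0.056 ] rect [500.  -31.2] [31.5 56.1] 65.5
plate+ 10244 [307.2 182.4] med [ 0.5636 -0.0967  0.023 ] mean [ 0.5657 -0.0948  0.0634] rect [454.2 -80.6] [440.7 601. ] 82.8
tall 22 [310.6 163.6] med [ 0.6088 -0.1037  0.1499] mean [ 0.6119 -0.1045  0.141 ] rect [ 612.2 -105.9] [14.  18.3] 87.9
tall 23 [328.3 174.3] med [ 0.5709 -0.1641  0.141 ] mean [ 0.5718 -0.1648  0.141 ] rect [ 571.4 -164.5] [ 9.7 26.8] 78.3
tall 22 [342.6 176. ] med [ 0.5637 -0.2154  0.1403] mean [ 0.5646 -0.2147  0.141 ] rect [ 564.8 -214.3] [10.5 21.9] 87.1
tall 22 [326.3 192.6] med [ 0.5067 -0.1541  0.1429] mean [ 0.5066 -0.1552  0.141 ] rect [ 507.1 -155.8] [10.4 25. ] 87.5
tall 23 [341.  194.7] med [ 0.498  -0.206   0.1388] mean [ 0.4984 -0.2059  0.141 ] rect [ 498.9 -205.8] [ 6.9 25. ] 87.2
tall 275 [333.2 231.1] med [ 0.3033 -0.1044  0.666 ] mean [ 0.372  -0.1728  0.141 ] rect [ 374.2 -167.1] [147.   24.1] 88.7
```

View pics/crop.png

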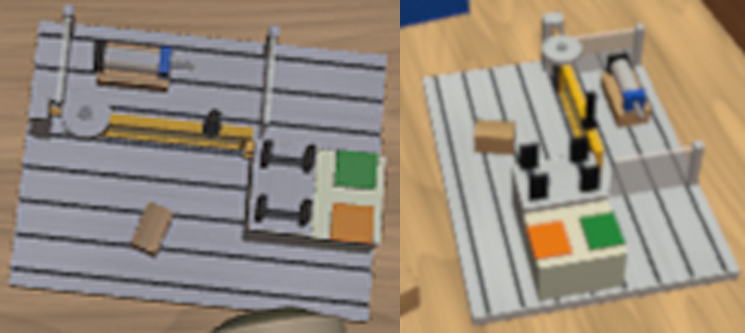

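The close crop confirms the choice. The offcut is the small pale block in front of the gate at crop (152,228), top pixel (290,200). The green tag marks the inner catch and the orange tag the outer one. Next is the cell fit and the first move.

```bash
cat > plan.py <<'E'
from h import *
cell=np.array([[-32,-88],[-32,-142],[-97,-88],[-97,-142],[-32,-200],[0,-25]])/1e3
w=np.array([[.5718,-.1648],[.5646,-.2147],[.5066,-.1552],[.4984,-.2059],[.5589,-.2719],[.609,-.1037]])
a,b=cell-cell.mean(0),w-w.mean(0)
yaw=np.arctan2((a[:,0]*b[:,1]-a[:,1]*b[:,0]).sum(),(a*b).sum())
R=np.array([[np.cos(yaw),-np.sin(yaw)],[np.sin(yaw),np.cos(yaw)]]); t=w.mean(0)-R@cell.mean(0)
def C(x,y): return R@[x/1e3,y/1e3]+t
def th(s):
    q=s['orientation']; return 2*np.arctan2(q[2],q[1])
def go(x,y,z,theta=None):
    s=bot.get_state(); p=s['tool_pos']; T=th(s); dx,dy=(np.array([x,y])-p[:2])*1e3
    print('offset',round(dx*np.cos(T)+dy*np.sin(T),1),round(dx*np.sin(T)-dy*np.cos(T),1),round((p[2]-z)*1e3,1),'rotz',None if theta is None else round((T-theta+np.pi)%(2*np.pi)-np.pi,3),'th',round(T,3))
E
python3 - <<'E'
from plan import *
print(yaw,t,((cell@R.T+t)-w).round(4).tolist())
print('inner',C(-32,-115),'outer',C(-97,-115),'handle',C(0,-25))
go(.5,-.0313,.2,np.radians(-24.5))
E
```

```text
-0.11800397027204446 [ 0.61298808 -0.07835092] [[-0.0009, 0.0028], [-0.0001, -0.0009], [-0.0003, 0.0009], [0.0015, -0.002], [-0.0012, -0.0013], [0.001, 0.0005]]
inner [ 0.56767164 -0.1887838 ] outer [ 0.50312367 -0.18113133] handle [ 0.61004482 -0.10317706]
offset 458.5 -323.1 1.1 rotz 0.779 th 0.352
```

```bash
python3 -m handwheel '{"offset":[[28.6,-20.2,0],[28.6,-20.2,0],[28.6,-20.2,0],[28.6,-20.2,0],[28.6,-20.2,0],[28.6,-20.2,0],[28.6,-20.2,0],[28.6,-20.2,0],[28.6,-20.2,0],[28.6,-20.2,0],[28.6,-20.2,0],[28.6,-20.2,0],[28.6,-20.2,0],[28.6,-20.2,0],[28.6,-20.2,0],[28.6,-20.2,0]],"rot":[[0,0,0],[0,0,0],[0,0,0],[0,0,0],[0,0,0],[0,0,0],[0,0,0],[0,0,0],[0,0,0],[0,0,0],[0,0,0],[0,0,0],[0,0,0],[0,0,0],[0,0,0],[0,0,0]],"claw":[1,1,1,1,1,1,1,1,1,1,1,1,1,1,1,1]}' 30
python3 -m handwheel '{"offset":[[0,0,15],[0,0,15],[0,0,15],[0,0,15],[0,0,15],[0,0,15],[0,0,0]],"rot":[[0,0,0.13],[0,0,0.13],[0,0,0.13],[0,0,0.13],[0,0,0.13],[0,0,0.13],[0,0,0]],"claw":[1,1,1,1,1,1,1]}'
python3 -c "
from plan import *
go(.5,-.0313,.024,np.radians(-24.5))"
```

```text
time: 1.7
tool_pos: [0.4996, -0.0303, 0.2013]
orientation: [-0.0, 0.985, 0.175, -0.0]
ft_force: [-0.4, -0.3, 0.4]
gripper_width: 0.0856
grip_force: 0.0
time: 2.4
tool_pos: [0.4979, -0.0314, 0.1098]
orientation: [-0.0, 0.977, -0.213, -0.002]
ft_force: [-0.1, -0.1, 0.1]
gripper_width: 0.0855
grip_force: 0.0
offset 1.9 -1.0 85.8 rotz -0.002 th -0.429
```

```bash
python3 -m handwheel '{"offset":[[2,0,20],[0,0,20],[0,0,20],[0,0,15],[0,0,11],[0,0,0],[0,0,0],[0,0,0],[0,0,0],[0,0,0],[0,0,0]],"rot":[[0,0,0],[0,0,0],[0,0,0],[0,0,0],[0,0,0],[0,0,0],[0,0,0],[0,0,0],[0,0,0],[0,0,0],[0,0,0]],"claw":[1,1,1,1,1,1,0,0,0,0,0]}' 30
python3 -m handwheel '{"offset":[[0,0,-25],[0,0,-25],[0,0,-25],[0,0,-25],[0,0,-25]],"rot":[[0,0,0],[0,0,0],[0,0,0],[0,0,0],[0,0,0]],"claw":[0,0,0,0,0]}'
python3 -c "
from plan import *
go(.4795,.3695,.15)"
```

```text
time: 3.5
tool_pos: [0.5018, -0.0328, 0.0266]
orientation: [0.0, 0.977, -0.212, 0.001]
ft_force: [-1.0, -0.7, 7.1]
gripper_width: 0.0123
grip_force: 3.1
time: 4.0
tool_pos: [0.5008, -0.0325, 0.1519]
orientation: [0.0, 0.977, -0.212, 0.0]
ft_force: [0.3, -0.5, 1.2]
gripper_width: -0.0003
grip_force: 0.0
offset -186.3 -356.9 1.9 rotz None th -0.428
```

```bash
python3 -c "
from h import *
im,d=save('top'); im2,_=save('side')
cv2.imwrite('pics/c2.png',np.hstack([cv2.resize(im[125:235,240:372],(400,333)),cv2.resize(im2[180:320,225:390],(393,333))]))"; python3 m.py | grep -E 'offcut|plate'
```

```text
offcut 16 [284.2 140.1] med [ 0.731  -0.018   0.0492] mean [ 0.7284 -0.0167  0.056 ] rect [728.3 -15.9] [52.7  4.3] 82.9
offcut 88 [282.3 150.3] med [ 0.6904 -0.0077  0.0511] mean [ 0.6889 -0.0086  0.056 ] rect [689.  -11.1] [90.3 17.7] 81.4
plate+ 10648 [305.2 183.5] med [ 0.5101 -0.0607  0.0792] mean [ 0.5315 -0.0841  0.2032] rect [453.9 -80.4] [440.2 600.4] 82.9Traceback (most recent call last):
  File "m.py", line 19, in <module>
    blob(roi&(P[...,2]>.135),'tall',.141)
    ~~~~^^^^^^^^^^^^^^^^^^^^^^^^^^^^^^^^^
  File "m.py", line 8, in blob
    pts=q if z is None else np.array([ray('top',a,b,z) for a,b in zip(u,v)])
                                      ~~~^^^^^^^^^^^^^
  File "h.py", line 14, in ray
    c,f=fxy(n); T=np.array(c['T']); r=T[:3,:3]@[(u-c['cx'])/f,(v-c['cy'])/f,1]; o=T[:3,3]
        ~~~^^^
  File "h.py", line 8, in fxy
    c=vision.get_calibration(n); return c,210/np.tan(np.radians(c['fovy']/2))
ValueError: time passes only in moves, steps and waits
```

View pics/c2.png

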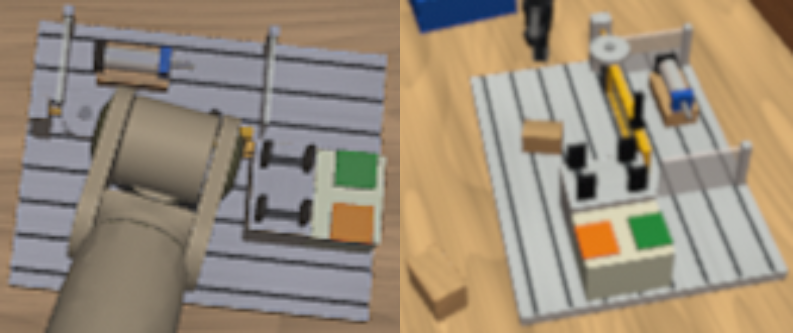

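```bash
python3 - <<'E'
from plan import *
im,d=load('side'); P=cloud('side',d); 
print(P[237,285],P[232,285],[P[v,u].round(3).tolist() for v,u in ((232,278),(232,292),(237,278),(241,285))])
hsv=cv2.cvtColor(im,cv2.COLOR_BGR2HSV).astype(int)
m=(abs(hsv[...,0]-14)<8)&(hsv[...,1]>60)&(P[...,2]>.045)&(P[...,2]<.065)
m[:225]=0;m[250:]=0;m[:,:270]=0;m[:,300:]=0
q=P[m]; print(m.sum(),q.mean(0),cv2.minAreaRect((q[:,:2]*1000).astype(np.float32)))
print(ray('side',285,195,.15)); s=bot.get_state(); print(s['gripper_width'],s['tool_pos'])
E
```

```text
[ 0.50055035 -0.04440693  0.05413604] [ 0.50729822 -0.0241661   0.05609571] [[0.485, -0.016, 0.055], [0.529, -0.032, 0.056], [0.479, -0.037, 0.054], [0.501, -0.043, 0.034]]
143 [ 0.50108111 -0.03546381  0.05571223] ((502.8211364746094, -31.84839630126953), (33.707252502441406, 54.2355842590332), 64.5776138305664)
[0.53398561 0.05156493 0.15      ]
5.35567698536104e-05 [ 0.50239795 -0.03298946  0.15379644]
```

```bash
python3 - <<'E'
from plan import *
im,d=load('side'); P=cloud('side',d)
for v in range(150,232,6): print(v,[P[v,u].round(3).tolist() for u in (279,284,289)])
cv2.imwrite('pics/c3.png',cv2.resize(im[60:260,180:380],(600,600)))
E
```

```text
150 [[0.474, -0.095, 0.432], [0.486, -0.098, 0.431], [0.498, -0.104, 0.432]]
156 [[0.476, -0.087, 0.408], [0.488, -0.093, 0.409], [0.501, -0.094, 0.406]]
162 [[0.484, -0.058, 0.368], [0.497, -0.062, 0.367], [0.511, -0.065, 0.366]]
168 [[0.483, -0.061, 0.35], [0.495, -0.066, 0.35], [0.508, -0.071, 0.35]]
174 [[0.482, -0.062, 0.33], [0.494, -0.069, 0.332], [0.509, -0.07, 0.329]]
180 [[0.48, -0.066, 0.313], [0.493, -0.071, 0.313], [0.514, -0.051, 0.293]]
186 [[0.479, -0.066, 0.291], [0.493, -0.07, 0.291], [0.52, -0.035, 0.257]]
192 [[0.474, -0.08, 0.281], [0.489, -0.083, 0.279], [0.608, 0.231, 0.004]]
198 [[0.48, -0.059, 0.24], [0.494, -0.063, 0.239], [0.597, 0.2, 0.001]]
204 [[0.549, 0.175, 0.004], [0.501, -0.041, 0.196], [0.586, 0.167, 0.0]]
210 [[0.533, 0.125, 0.021], [0.549, 0.116, 0.024], [0.566, 0.107, 0.026]]
216 [[0.523, 0.095, 0.02], [0.54, 0.088, 0.021], [0.556, 0.078, 0.025]]
222 [[0.514, 0.065, 0.02], [0.531, 0.059, 0.02], [0.547, 0.053, 0.02]]
228 [[0.504, 0.035, 0.021], [0.521, 0.03, 0.02], [0.538, 0.025, 0.02]]
```

View pics/c3.png

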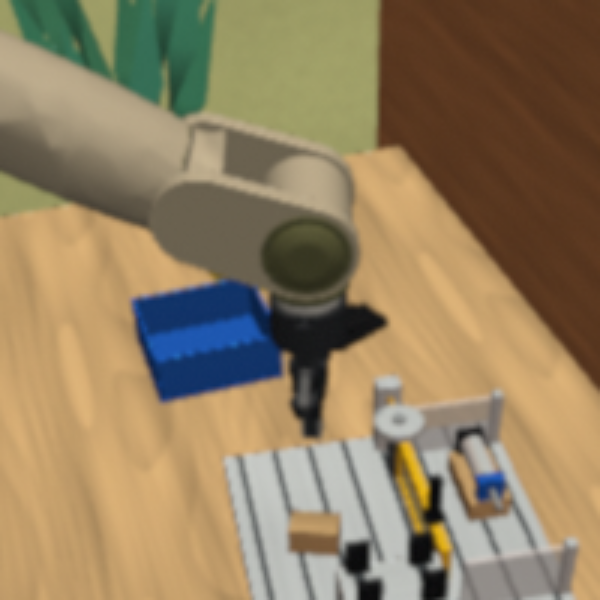

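The side view shows the shut fingertips at pixel (284,205), near z 0.19, while the state reports TCP z 0.15. The grip closed just above the untouched offcut, so I'll quantify that offset.

```bash
python3 - <<'E'
from plan import *
def proj(n,p):
    c,f=fxy(n); q=np.linalg.inv(c['T'])@np.r_[p,1]; return c['cx']+f*q[0]/q[2],c['cy']+f*q[1]/q[2],q[2]
im,d=load('side'); P=cloud('side',d)
print(proj('side',[.5008,-.0325,.152]),proj('side',[.5008,-.0325,.192]),d[204,284])
for v in range(198,212): print(v,[(u,im[v,u].max(),P[v,u].round(3).tolist()) for u in range(278,291) if im[v,u].max()<110])
print(bot.get_state()['joint_pos'])
E
```

```text
(np.float64(283.4007028232441), np.float64(212.7992960813414), np.float64(1.2590231446665874)) (np.float64(283.1621053651511), np.float64(203.24613918617214), np.float64(1.2323890852634076)) 1.2242333
198 [(278, np.uint8(105), [0.557, 0.216, -0.001]), (279, np.uint8(52), [0.48, -0.059, 0.24]), (280, np.uint8(33), [0.484, -0.058, 0.238]), (281, np.uint8(28), [0.485, -0.062, 0.241]), (282, np.uint8(28), [0.49, -0.058, 0.237]), (283, np.uint8(23), [0.492, -0.06, 0.237]), (284, np.uint8(18), [0.494, -0.063, 0.239]), (285, np.uint8(21), [0.494, -0.073, 0.248]), (286, np.uint8(59), [0.497, -0.075, 0.248])]
199 [(279, np.uint8(105), [0.558, 0.206, 0.002]), (280, np.uint8(72), [0.562, 0.205, 0.001]), (281, np.uint8(46), [0.492, -0.04, 0.218]), (282, np.uint8(28), [0.494, -0.042, 0.219]), (283, np.uint8(24), [0.498, -0.04, 0.216]), (284, np.uint8(22), [0.495, -0.062, 0.235]), (285, np.uint8(29), [0.496, -0.069, 0.24]), (286, np.uint8(65), [0.499, -0.069, 0.239])]
200 [(281, np.uint8(63), [0.494, -0.033, 0.208]), (282, np.uint8(31), [0.495, -0.041, 0.214]), (283, np.uint8(25), [0.498, -0.042, 
[... 858 characters left out ...]
4, 0.199]), (285, np.uint8(47), [0.502, -0.046, 0.204]), (286, np.uint8(85), [0.507, -0.041, 0.198])]
204 [(281, np.uint8(86), [0.494, -0.033, 0.192]), (282, np.uint8(40), [0.493, -0.045, 0.201]), (283, np.uint8(32), [0.496, -0.046, 0.201]), (284, np.uint8(32), [0.501, -0.041, 0.196]), (285, np.uint8(50), [0.503, -0.045, 0.199]), (286, np.uint8(93), [0.507, -0.041, 0.194])]
205 [(282, np.uint8(92), [0.496, -0.034, 0.187]), (283, np.uint8(86), [0.497, -0.041, 0.193]), (284, np.uint8(82), [0.5, -0.043, 0.194]), (285, np.uint8(86), [0.502, -0.047, 0.196])]
206 []
207 []
208 []
209 []
210 []
211 []
[-2.98671557e-01  3.05735225e-01  1.63773445e+00  7.76406786e-06
  1.19200970e+00  1.70006215e+00]
```

Reported TCP z reads about 32 mm too low: the shut fingers brushed the block top at "0.0266", which agrees with the image. x and y match, so I'll correct z by 31 mm and retry.

```bash
python3 -m handwheel '{"offset":[[0,0,20],[0,0,20],[0,0,20],[0,0,20],[0,0,20],[0,0,20],[0,0,10],[0,0,0]],"rot":[[0,0,0],[0,0,0],[0,0,0],[0,0,0],[0,0,0],[0,0,0],[0,0,0],[0,0,0]],"claw":[1,1,1,1,1,1,1,1]}' 30
python3 -c "
from plan import *
go(.5014,-.0317,-.007)"
```

```text
time: 4.9
tool_pos: [0.5, -0.0323, 0.0193]
orientation: [-0.0, 0.977, -0.212, -0.001]
ft_force: [0.1, 0.4, 0.0]
gripper_width: 0.0853
grip_force: 0.0
offset 1.0 -1.2 26.3 rotz None th -0.428
```

```bash
python3 -m handwheel '{"offset":[[1,-1,10],[0,0,10],[0,0,6],[0,0,0],[0,0,0],[0,0,0],[0,0,0],[0,0,0],[0,0,0]],"rot":[[0,0,0],[0,0,0],[0,0,0],[0,0,0],[0,0,0],[0,0,0],[0,0,0],[0,0,0],[0,0,0]],"claw":[1,1,1,1,0,0,0,0,0]}' 30
```

```text
time: 5.8
tool_pos: [0.5025, -0.0322, -0.005]
orientation: [0.0, 0.977, -0.212, 0.0]
ft_force: [-0.4, -1.0, 3.5]
gripper_width: 0.0336
grip_force: 31.0
```

```bash
python3 -m handwheel '{"offset":[[0,0,-40],[0,0,-40],[0,0,-40],[-15.7,-29.8,0],[-15.7,-29.8,0],[-15.7,-29.8,0],[-15.7,-29.8,0],[-15.7,-29.8,0],[-15.7,-29.8,0],[-15.7,-29.8,0],[-15.7,-29.8,0],[-15.7,-29.8,0],[-15.7,-29.8,0],[-15.7,-29.8,0],[-15.7,-29.8,0],[0,0,0]],"rot":[[0,0,0],[0,0,0],[0,0,0],[0,0,0],[0,0,0],[0,0,0],[0,0,0],[0,0,0],[0,0,0],[0,0,0],[0,0,0],[0,0,0],[0,0,0],[0,0,0],[0,0,0],[0,0,0]],"claw":[0,0,0,0,0,0,0,0,0,0,0,0,0,0,0,0]}'
python3 -c "
from plan import *
go(.4795,.3695,.01)"
```

```text
time: 7.4
tool_pos: [0.4783, 0.3746, 0.1141]
orientation: [-0.0, 0.978, -0.211, -0.0]
ft_force: [0.4, -0.0, -1.1]
gripper_width: 0.0333
grip_force: 30.5
offset 3.2 4.1 104.1 rotz None th -0.425
```

```bash
python3 -m handwheel '{"offset":[[3,4,20],[0,0,25],[0,0,25],[0,0,20],[0,0,12],[0,0,0],[0,0,0],[0,0,0],[0,0,0],[0,0,0],[0,0,-30],[0,0,-40],[0,0,-40],[0,0,-30]],"rot":[[0,0,0],[0,0,0],[0,0,0],[0,0,0],[0,0,0],[0,0,0],[0,0,0],[0,0,0],[0,0,0],[0,0,0],[0,0,0],[0,0,0],[0,0,0],[0,0,0]],"claw":[0,0,0,0,0,0,0.6,0.6,0.6,0.6,0.6,0.6,0.6,0.6]}'
python3 - <<'E'
from plan import *
im,d=save('side'); i2,_=save('top')
cv2.imwrite('pics/c4.png',cv2.resize(im[100:240,190:390],(800,560)))
go(*C(-32,-115),.17,yaw)
E
```

```text
time: 8.8
tool_pos: [0.4808, 0.3668, 0.1557]
orientation: [-0.001, 0.977, -0.212, 0.001]
ft_force: [0.2, -0.3, -0.1]
gripper_width: 0.0509
grip_force: 0.0
offset 308.7 470.6 -12.4 rotz -0.31 th -0.428
```

View pics/c4.png

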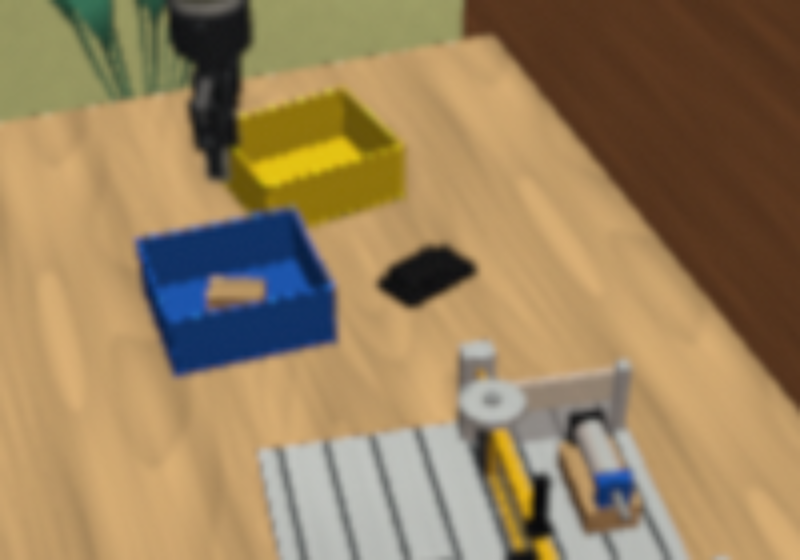

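The offcut is inside the blue bin at crop (237,292). Next is the inner catch.

```bash
python3 -m handwheel '{"offset":[[22,33.6,-1],[22,33.6,-1],[22,33.6,-1],[22,33.6,-1],[22,33.6,-1],[22,33.6,-1],[22,33.6,-1],[22,33.6,-1],[22,33.6,-1],[22,33.6,-1],[22,33.6,-1],[22,33.6,-1],[22,33.6,-1],[22,33.6,-1],[0,0,0]],"rot":[[0,0,0],[0,0,0],[0,0,0],[0,0,0],[0,0,0],[0,0,0],[0,0,0],[0,0,0],[0,0,0],[0,0,0],[0,0,0],[0,0,0],[0,0,0],[0,0,0],[0,0,0]],"claw":[1,1,1,1,1,1,1,1,1,1,1,1,1,1,1]}' 40
python3 -m handwheel '{"offset":[[0,0,0],[0,0,0],[0,0,0]],"rot":[[0,0,-0.11],[0,0,-0.1],[0,0,-0.1]],"claw":[1,1,1]}'
python3 - <<'E'
from plan import *
go(*C(-32,-115),.08,yaw)
E
python3 m.py 2>/dev/null| grep -E 'tall|green'
```

```text
time: 10.4
tool_pos: [0.565, -0.1935, 0.1654]
orientation: [0.0, 0.977, -0.215, -0.0]
ft_force: [0.0, 0.3, -0.7]
gripper_width: 0.0855
grip_force: 0.0
time: 10.7
tool_pos: [0.565, -0.1887, 0.1659]
orientation: [-0.0, 0.998, -0.057, -0.001]
ft_force: [-0.3, 0.2, -0.9]
gripper_width: 0.0857
grip_force: 0.0
offset 2.7 -0.2 85.9 rotz 0.004 th -0.114
green 64 [356.7 180.4] med [ 0.5585 -0.2702  0.0963] mean [ 0.5587 -0.2713  0.096 ] rect [ 558.5 -272.4] [43.2 40.3] 86.7
tall 21 [310.7 163.5] med [ 0.609  -0.1046  0.1502] mean [ 0.6123 -0.1049  0.141 ] rect [ 612.6 -104.9] [14.4 17.3] 70.1
tall 22 [328.2 174.7] med [ 0.5707 -0.1644  0.1392] mean [ 0.5704 -0.1646  0.141 ] rect [ 571.1 -164.7] [ 9.2 26.2] 78.3
tall 19 [342.7 175.8] med [ 0.5656 -0.2154  0.1408] mean [ 0.5655 -0.215   0.141 ] rect [ 564.6 -214.9] [ 8.9 23.5] 76.2
tall 20 [326.4 192.6] med [ 0.5069 -0.1549  0.1418] mean [ 0.5069 -0.1553  0.141 ] rect [ 506.8 -155.4] [ 8.8 25.8] 76.5
tall 18 [341.1 194.6] med [ 0.4988 -0.206   0.1413] mean [ 0.4987 -0.2062  0.141 ] rect [ 498.9 -205.8] [ 6.9 24.8] 87.2
```

```bash
python3 -m handwheel '{"offset":[[2.7,0,20],[0,0,20],[0,0,20],[0,0,15],[0,0,15],[0,0,0]],"rot":[[0,0,0],[0,0,0],[0,0,0],[0,0,0],[0,0,0],[0,0,0]],"claw":[1,1,1,1,1,1]}' 60
python3 - <<'E'
from plan import *
go(*C(-32,-115),.074,yaw); print(bot.get_state()['ft_force'])
E
```

```text
time: 11.3
tool_pos: [0.5667, -0.1884, 0.0742]
orientation: [-0.001, 0.998, -0.059, -0.002]
ft_force: [-1.6, 0.9, -0.6]
gripper_width: 0.0857
grip_force: 0.0
offset 1.1 0.3 0.2 rotz 0.0 th -0.118
[-1.5589129   0.93614599 -0.55865769]
```

```bash
python3 -m handwheel '{"offset":[[0,0,0],[0,0,0],[0,0,0],[0,0,0],[0,0,0],[0,0,0],[0,0,0],[0,0,0]],"rot":[[0,0,0],[0,0,0],[0,0,0],[0,0,0],[0,0,0],[0,0,0],[0,0,0],[0,0,0]],"claw":[0,0,0,0,0,0,0,0]}' 60
```

```text
time: 12.1
tool_pos: [0.5691, -0.1885, 0.0793]
orientation: [-0.0, 0.998, -0.059, 0.002]
ft_force: [-1.9, 6.9, 14.1]
gripper_width: 0.0293
grip_force: 61.4
```

```bash
python3 -m handwheel '{"offset":[[0,0,0],[0,0,0],[0,0,0],[0,0,0],[0,0,-30],[0,0,-30],[0,0,-30],[-32,0,0],[-32,0,0],[0,0,0]],"rot":[[0,0,0],[0,0,0],[0,0,0],[0,0,0],[0,0,0],[0,0,0],[0,0,0],[0,0,0],[0,0,0],[0,0,0]],"claw":[1,1,1,1,1,1,1,1,1,1]}' 60
python3 - <<'E'
from plan import *
im,d=save('side'); i2,_=save('top')
cv2.imwrite('pics/c5.png',np.hstack([cv2.resize(im[220:310,270:390],(400,300),interpolation=2),cv2.resize(i2[130:220,290:380],(300,300),interpolation=2)]))
go(*C(-97,-115),.078,yaw)
E
```

```text
time: 13.1
tool_pos: [0.5018, -0.1815, 0.1667]
orientation: [-0.0, 0.998, -0.059, -0.001]
ft_force: [0.4, -0.0, -0.8]
gripper_width: 0.0853
grip_force: 0.0
offset -1.5 -1.0 89.0 rotz -0.001 th -0.119
```

View pics/c5.png

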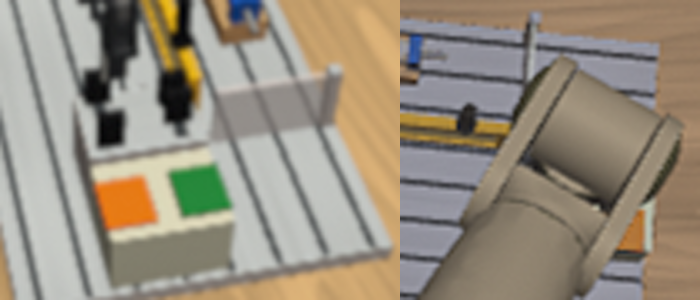

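The side crop shows the inner (green) tabs pushed together at (177,100), with the outer pair still apart at (95,85) and (110,125). Next is the outer catch.

```bash
python3 -m handwheel '{"offset":[[-1,-1,20],[0,0,20],[0,0,20],[0,0,15],[0,0,13],[0,0,0],[0,0,0],[0,0,0],[0,0,0],[0,0,0],[0,0,0],[0,0,0],[0,0,0],[0,0,0]],"rot":[[0,0,0],[0,0,0],[0,0,0],[0,0,0],[0,0,0],[0,0,0],[0,0,0],[0,0,0],[0,0,0],[0,0,0],[0,0,0],[0,0,0],[0,0,0],[0,0,0]],"claw":[1,1,1,1,1,1,0,0,0,0,0,0,0,0]}' 60
```

```text
time: 14.6
tool_pos: [0.5048, -0.1805, 0.0811]
orientation: [-0.0, 0.998, -0.059, 0.002]
ft_force: [-0.5, 6.8, 13.8]
gripper_width: 0.0289
grip_force: 60.3
```

```bash
python3 -m handwheel '{"offset":[[0,0,0],[0,0,0],[0,0,0],[0,0,0],[0,0,-30],[0,0,-30],[0,0,-30],[0,0,0]],"rot":[[0,0,0],[0,0,0],[0,0,0],[0,0,0],[0,0,0],[0,0,0],[0,0,0],[0,0,0]],"claw":[1,1,1,1,1,1,1,0.5]}' 60
python3 - <<'E'
from plan import *
go(*C(0,-25),.17,yaw+np.pi/2)
E
```

```text
time: 15.4
tool_pos: [0.505, -0.182, 0.1724]
orientation: [0.002, 0.998, -0.059, 0.003]
ft_force: [1.2, -0.8, -0.2]
gripper_width: 0.0733
grip_force: 0.0
offset 95.0 -90.6 2.4 rotz -1.571 th -0.118
```

```bash
python3 -m handwheel '{"offset":[[19,-18.1,0],[19,-18.1,0],[19,-18.1,0],[19,-18.1,0],[19,-18.1,0],[0,0,0],[0,0,0],[0,0,0],[0,0,0],[0,0,0],[0,0,0],[0,0,0],[0,0,0],[0,0,0],[0,0,0],[0,0,0],[0,0,0],[0,0,0]],"rot":[[0,0,0],[0,0,0],[0,0,0],[0,0,0],[0,0,0],[0,0,-0.131],[0,0,-0.131],[0,0,-0.131],[0,0,-0.131],[0,0,-0.131],[0,0,-0.131],[0,0,-0.131],[0,0,-0.131],[0,0,-0.131],[0,0,-0.131],[0,0,-0.131],[0,0,-0.131],[0,0,0]],"claw":[0.6,0.6,0.6,0.6,0.6,0.6,0.6,0.6,0.6,0.6,0.6,0.6,0.6,0.6,0.6,0.6,0.6,0.6]}' 60
python3 - <<'E'
from plan import *
im,d=save('side'); P=cloud('side',d)
b=np.array([C(-32,-115),C(-97,-115)])
m=(im.max(-1)<60)&(P[...,2]>.115)&(P[...,2]<.15)
q=(P[m][:,:2]-t)@R*1e3
k=(q[:,0]<-10)&(q[:,0]>-115)&(q[:,1]<-70)&(q[:,1]>-155); q=q[k]
for lo,hi in((-55,-10),(-115,-75)):
    print(lo,np.histogram(q[(q[:,0]>lo)&(q[:,0]<hi),1],bins=range(-155,-65,10)))
cv2.imwrite('pics/c6.png',cv2.resize(im[200:310,250:380],(780,600),interpolation=2))
go(*C(0,-25),.081,yaw+np.pi/2)
E
```

```text
time: 17.2
tool_pos: [0.6083, -0.1023, 0.1676]
orientation: [-0.001, 0.747, 0.665, -0.0]
ft_force: [-0.5, -0.1, -0.1]
gripper_width: 0.0514
grip_force: 0.0
-55 (array([ 0,  0, 51, 11, 32,  4,  0,  0]), array([-155, -145, -135, -125, -115, -105,  -95,  -85,  -75]))
-115 (array([ 0,  0, 58,  8, 24,  8,  0,  0]), array([-155, -145, -135, -125, -115, -105,  -95,  -85,  -75]))
offset -0.7 1.8 86.8 rotz -0.002 th 1.451
```

View pics/c6.png

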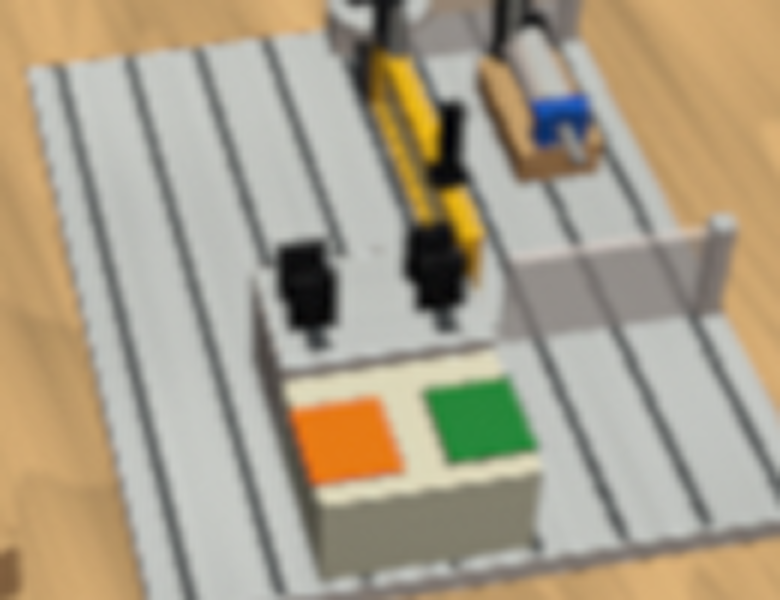

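Both catch pairs are now together, at crop (307,285) and (437,270), and the gate is shut with its post at (452,140). Now I grip the post.

```bash
python3 -m handwheel '{"offset":[[-0.7,1.8,20],[0,0,20],[0,0,20],[0,0,15],[0,0,11],[0,0,0],[0,0,0],[0,0,0],[0,0,0],[0,0,0],[0,0,0]],"rot":[[0,0,0],[0,0,0],[0,0,0],[0,0,0],[0,0,0],[0,0,0],[0,0,0],[0,0,0],[0,0,0],[0,0,0],[0,0,0]],"claw":[0.6,0.6,0.6,0.6,0.6,0.6,0,0,0,0,0]}' 70
python3 - <<'E'
from plan import *
s=bot.get_state(); p=(s['tool_pos'][:2]-t)@R*1e3; print(p,th(s)-yaw)
E
```

```text
time: 18.35
tool_pos: [0.6109, -0.1034, 0.0837]
orientation: [0.001, 0.747, 0.664, 0.001]
ft_force: [1.7, -0.1, 6.1]
gripper_width: 0.0144
grip_force: 68.1
[  0.91870825 -25.08264633] 1.5715816227658346
```

```bash
python3 -m handwheel '{"offset":[[0.4,-11.2,0],[0.4,-11.2,0],[0.4,-11.2,0],[0.4,-11.2,0],[0.4,-11.2,0],[0.4,-11.2,0],[0.4,-11.2,0],[0.4,-11.2,0]],"rot":[[0,0,0.075],[0,0,0.075],[0,0,0.075],[0,0,0.075],[0,0,0.075],[0,0,0.075],[0,0,0.075],[0,0,0.075]],"claw":[0,0,0,0,0,0,0,0]}' 70
python3 - <<'E'
from plan import *
s=bot.get_state(); p=(s['tool_pos'][:2]-t)@R*1e3; v=p-[0,125]; print(p,np.hypot(*v),np.arctan2(-v[0],-v[1]),yaw+np.pi/2-th(s),s['grip_force'])
E
```

```text
time: 19.15
tool_pos: [0.5314, -0.0665, 0.0837]
orientation: [0.001, 0.911, 0.413, 0.003]
ft_force: [15.9, 6.6, -1.6]
gripper_width: 0.0143
grip_force: 68.2
[-82.43083938   2.13376037] 147.95592628058833 0.5909269714331388 0.6020868827468445 68.1786847114563
```

```bash
python3 -m handwheel '{"offset":[[0.4,-11.2,0],[0.4,-11.2,0],[0.4,-11.2,0],[0.4,-11.2,0],[0.4,-11.2,0],[0.4,-11.2,0],[0.4,-11.2,0],[0.4,-11.2,0],[0.4,-11.2,0],[0.4,-11.2,0],[0.4,-11.2,0],[0.4,-11.2,0],[0,0,0],[0,0,0],[0,0,0]],"rot":[[0,0,0.075],[0,0,0.075],[0,0,0.075],[0,0,0.075],[0,0,0.075],[0,0,0.075],[0,0,0.075],[0,0,0.075],[0,0,0.075],[0,0,0.075],[0,0,0.075],[0,0,0.075],[0,0,0],[0,0,0],[0,0,0]],"claw":[0,0,0,0,0,0,0,0,0,0,0,0,0,0,0]}' 70
python3 - <<'E'
from plan import *
s=bot.get_state(); p=(s['tool_pos'][:2]-t)@R*1e3; v=p-[0,125]; print(p,np.hypot(*v),np.arctan2(-v[0],-v[1]),yaw+np.pi/2-th(s),s['grip_force'])
im,d=save('side'); cv2.imwrite('pics/c7.png',cv2.resize(im[140:320,210:390],(600,600),interpolation=2))
E
```

```text
time: 20.65
tool_pos: [0.4817, 0.0512, 0.0837]
orientation: [0.001, 1.0, -0.023, 0.005]
ft_force: [15.6, -2.7, -3.7]
gripper_width: 0.0142
grip_force: 68.7
[-145.66350246  113.13886021] 146.1456211669268 1.489547228739357 1.4983378423912657 68.66270899772644
```

View pics/c7.png

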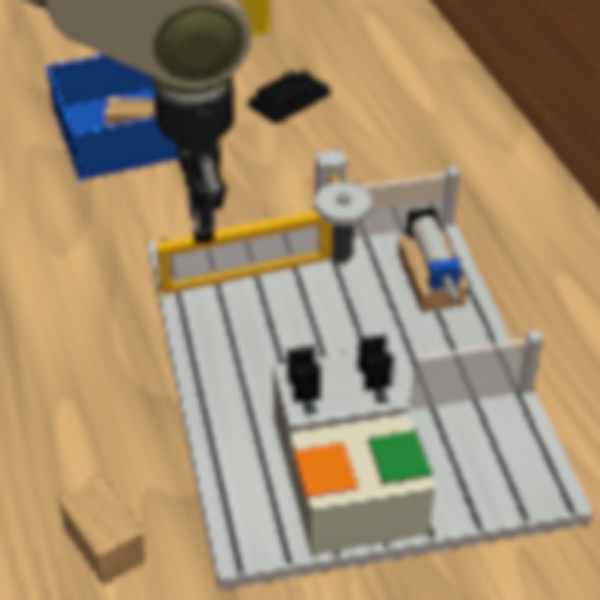

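The gate stands wide open: its frame runs from crop (165,265) to (330,235), about 1.49 rad. The fingers hold the post at (205,235), all the tabs are in, and the offcut is in the bin at (130,108). I'm handing in the job.

```bash
python3 -c "
from bench import bot
print(bot.finish_job())"
```

```text
the job is handed in; nothing more can be done
None
```

Job handed in, with no verdict returned: the offcut is in the blue bin, the green-marked catch was squeezed in and then the orange, and the gripper holds the gate open at about 1.49 rad; the first grab at the offcut closed just above it because the reported tool height read about 31 mm low, so I corrected for that.

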